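Plant the herb garden and lock its lamp mast at the seedling mark

TASK

Get the countertop herb garden ready: put the two loose seed plugs upright into the two empty wells, one per well and seated fully home, and leave the other things on the counter where they are. Then take hold of the lamp mast, press it down against its spring until the mark round it is level with the top of the lock ring, and, still holding it there, sweep the ring's wing lever all the way closed. Finish while still gripping the mast at its mark with the lever closed: do not let go, because the lamp head is going to be clipped on next.

Things in the scene. Friction and masses are not known exactly. Their poses are not given: they have to be found in the camera images.
- garden: Countertop herb garden: white box 170 x 360 mm, 75 mm high to its deck, fixed. Origin under its centre; x its short side (front is -x), y its long side. Four wells in the deck at (x, y) = (-38, 110), (36, -110), (36, 110), (-38, -110) mm; the last two already hold fixed sprouting plugs, 22 mm proud. The lamp mast stands in a socket (60 mm flange) at (42, 0) mm.
- well_a (a point): Centre of the floor of the empty well at garden (-38, 110) mm. Both empty wells are 33 mm wide with a 2 mm chamfer, 26 mm deep; the floor is 49 mm above the counter, the deck 75 mm.
- well_b (a point): Centre of the floor of the empty well at garden (36, -110) mm, same size.
- plug_1: Loose seed plug of dark peat, 48 mm tall, about 30 g, standing upright on the counter. Round: 25 mm wide at the foot, widening to 29 mm at 26 mm height, then straight 29 mm up to its flat top. Origin at the centre of its underside, z up along it. Seated in a well it stands 22 mm proud of the deck.
- plug_2: The other loose seed plug, identical; either may go into either empty well.
- mast: Lamp mast: upright aluminium tube, 20 mm diameter, sliding in the lock ring and turning freely on its axis. Origin on its axis, z up. Let go, it stands at its top stop: origin level with the top of the lock ring, tube reaching 85 mm above it, then a 12 mm wide, 11 mm tall spigot. A spring pushes it up with 4 N, growing to 6 N at 65 mm down (lower stop), whenever it is not held.
- mast_mark (a point): Middle of the dark mark, a 3 mm wide band round the mast, 40 mm above the mast's origin: 40 mm above the top of the lock ring when the mast is up, so the mast goes down 40 mm to bring it level.
- lock_rim (a point): Point on the mast axis level with the top of the black lock ring (46 mm wide), 122 mm above the counter.
- lever (a joint): Angle of the wing lever on the lock ring, rad: 0 = closed (a stop; the wing then points along the garden's -y), 0.85 to 0.96 = open (the wing points between the garden's -y and +x). It turns about the mast axis, clockwise seen from above to close, with 0.09 N m of friction, and stays where it is left.
- lever_wing (a point): Point at the top of the lever's upright wing, 36 mm from the mast axis, 38 mm above the top of the lock ring. The wing is 6 mm thick and stands radially 18 to 57 mm from the axis, from the ring up to 39 mm above it. A finger gripping the mast low, its tip 5 to 25 mm above the ring once at the mark, can sweep the wing closed with its side as the hand turns about the mast.
- lamp_head: Bystander: white lamp head, a flat bar 65 x 300 x 20 mm lying behind the garden; leave it alone. Origin under its centre.
- mug: Bystander: white mug 80 mm wide, 90 mm tall, near the plugs. Origin under its centre.
- feed: Bystander: amber bottle of plant feed 52 mm wide, 150 mm tall, beyond the plugs. Origin under its centre.
- plug_carton: Bystander: small carton 75 x 110 x 45 mm in front of the robot. Origin under its centre.
- spoon: Bystander: wooden spoon lying on the counter, left of the robot, near the garden.
- saucer: Bystander: white saucer 110 mm wide, 18 mm tall, left of the garden. Origin under its centre.
- sugar_jar: Bystander: lidded jar 88 mm wide, 97 mm tall, right of the plugs. Origin under its centre.
Things that resemble listed ones, but are neither listed nor needed, are in the scene too. What is shaped like the plug_2 but red or white is not meant.

How it is judged:
By the outcome, as a careful person would: the job done as asked, in the order asked, and still so for the second after the job is handed in, while the arm keeps its last pose, push and grip.
It also fails if it takes over 72 s, if anything falls off the work surface, if the arm or the gripper's body presses on something with over 40 N, if the wrist force passes 120 N, or if a joint passes its speed limit or range.

ROBOT

A 6-joint arm with a two-finger parallel gripper is mounted at the origin on the work surface. World frame = base frame: x ahead of the robot, y to its left, z up, the work surface at z = 0. Lengths are in m, angles in rad, forces in N, time in s.
With the tool pointing down it reaches from about 0.325 to 1 m from the base axis. Payload 5.1 kg.
Tool frame: the origin (TCP) lies midway between the tips of the shut fingers; the grasp point (between the pads) lies 19 mm behind it; z points along the fingers, y is the line along which they close (so a half turn about z gives the same grasp; the last joint's range is limited). The gripper opens to 85 mm and grips with 20 to 120 N. Pads are 22 mm wide; open, the fingers measure 114 mm over their backs; the gripper's body (76 mm by 85 mm) begins 54 mm behind the grasp point. The pads swing forward as they close: fully open they stand 13 mm farther back than shut.
Start: joints at [1.07, 0.124, 1.65, -0, 1.367, -0.083], TCP at [0.264, 0.594, 0.231] pointing down, gripper open.
Joint ranges: [-2.61, 2.61], [-1.02, 2.33], [0.03, 2.71], [-1.35, 4.49], [0.32, 2.68], [-2.91, 2.91]. Speed limits (rad/s): [2.57, 2.57, 3.14, 3.14, 3.14, 3.14].

INTERFACE

Orientations are given as a unit quaternion [x, y, z, w].
In Python, from workcell import * gives the robot as it stands.
- The arm moves only by the tool send_rows, never from a script. Its argument "increments" is a list of rows, each an object of numbers: "dx", "dy", "dz": the shift along the tool's x, y, z in mm; "rx", "ry", "rz": the turn, a rotation vector about the tool's x, y, z in degrees; "jaw": the closure, from 0 (fully open) to 1 (shut). A call has 1 to 8 rows; each row shifts and turns the commanded pose from where the row before left it, along the tool's axes as they then stand; what a row does not reach is not made up. A row lasts 1/10 s, in which the tool goes at most 50 mm and 8.59 degrees, less where a joint would pass 70% of its speed; a pose out of reach is approached as far as the arm can. A call is refused whole if a number of a shift passes 50 or a number of a turn 8.59, either way. A call with a gripper value outside its range is refused whole. The fingers move at their own pace and stop on an object; "squeeze" is the grip in N (left out, the last holds). Time passes only in rows, so rows that do not move let the fingers close. It gives the time, the measured TCP pose, the force, the opening and the grip force at its end, in the units of the state.
- get_state(): the state, without advancing time (a new reading comes with each control period).
- read_camera(name): name is "scene" or "top" or "wrist"; returns the picture (400x640x3 uint8, blue, green, red); there is no depth.
- calibration(name): a dict with "mtx" (3x3 intrinsics, pixels), "pose" (4x4, takes a point from camera to world coordinates). Camera axes: x right, y up, looking along -z (the intrinsics and any distortion apply to the point x, -y, -z); pixel columns grow to the right and rows downward; lengths in m; the calibration is good to about 2 mm. The wrist camera is an equidistant fisheye: a pixel r from the principal point sees the ray r / f radians off the axis. A picture is of the moment at which its call begins: read the wrist's pose just before it. calibration takes no time and is no camera call; for the wrist camera it gives the pose at the moment of the call.
- sign_off(): hands the job in; it is judged then, once.
The state is a dict: "clock": time; "q": joint angles; "qd": joint speeds; "tau": joint torques, N m; "ee_pos": TCP position; "ee_rot": TCP orientation; "wrist_force": force on the tool from outside, world axes, zero at the start; "wrist_torque": the same for the moment, N m; "grip_width": finger opening in m; "grasp_force": force on a finger pad.
Only numpy, scipy, OpenCV 4.12 (cv2) and the standard library are available. Lean on these libraries where they do the work, as an engineer would, in place of code of your own. Each camera call takes 0.05 s, during which the arm holds its last target. There are 200 camera calls.

## Working session

There is one attempt and no reset: what is moved stays moved. The work goes in short steps, Python scripts to look and compute and a tool call to move; the robot and the scene stay as the last step left them, time stands still between calls to the robot, and variables do not carry over. Pictures are saved under pics/ and viewed, at most 10 in all, crops included, and the job is handed in when it is done.

Besides the shell and the picture viewer there is one more tool, called after "Call:" by a JSON object that holds its "fn" and its "kwargs", one argument or row to a line. send_rows: Moves the arm, as the interface text tells. Its arguments: {"type":"object","properties":{"increments":{"type":"array","items":{"type":"object","properties":{"dx":{"type":"number"},"dy":{"type":"number"},"dz":{"type":"number"},"rx":{"type":"number"},"ry":{"type":"number"},"rz":{"type":"number"},"jaw":{"type":"number"}}}},"squeeze":{"type":"number"}},"required":["increments"]}

```bash
ls; mkdir -p pics; python3 - <<'E'
from workcell import *
import cv2
for n in("scene","top"):
    cv2.imwrite(f"pics/{n}0.png",read_camera(n)); c=calibration(n); print(n,c["mtx"],c["pose"].round(4) if hasattr(c["pose"],"round") else c["pose"], c.keys())
print(get_state())
E
```

```text
pics
scene [[392.4297477    0.         319.16998312]
 [  0.         392.4297477  191.37988991]
 [  0.           0.           1.        ]] [[ 0.7401 -0.5646  0.3655  0.9578]
 [ 0.6724  0.6342 -0.3818 -0.427 ]
 [-0.0162  0.5283  0.8489  1.0207]
 [ 0.      0.      0.      1.    ]] dict_keys(['mtx', 'pose'])
top [[363.51050751   0.         322.49669694]
 [  0.         363.51050751 207.96130341]
 [  0.           0.           1.        ]] [[-0.0111  0.9968 -0.0796  0.462 ]
 [-0.9999 -0.012  -0.0108 -0.0334]
 [-0.0117  0.0795  0.9968  1.3182]
 [ 0.      0.      0.      1.    ]] dict_keys(['mtx', 'pose'])
{'clock': 0.1, 'q': array([ 1.07042251e+00,  1.24406271e-01,  1.65155332e+00, -1.71159110e-06,
        1.36749067e+00, -8.25924497e-02]), 'qd': array([ 4.42369739e-04, -2.27977798e-03, -3.09102183e-03,  5.05538774e-06,
       -2.33611947e-03,  3.67850433e-04]), 'tau': array([ 9.98647965e-05, -4.24930215e+01, -3.66654718e+01, -9.86739769e-05,
        3.85067164e-03,  5.51691684e-06]), 'ee_pos': array([0.26348174, 0.59359493, 0.2301883 ]), 'ee_rot': array([ 2.07374568e-01,  9.78261175e-01, -8.89870590e-04, -2.66111812e-04]), 'wrist_force': array([-0.23047328,  0.11693507,  0.60703057]), 'wrist_torque': array([-0.03534659,  0.00886643,  0.0142138 ]), 'grasp_force': 0.0, 'grip_width': 0.08565309192841497}
```

View pics/top0.png

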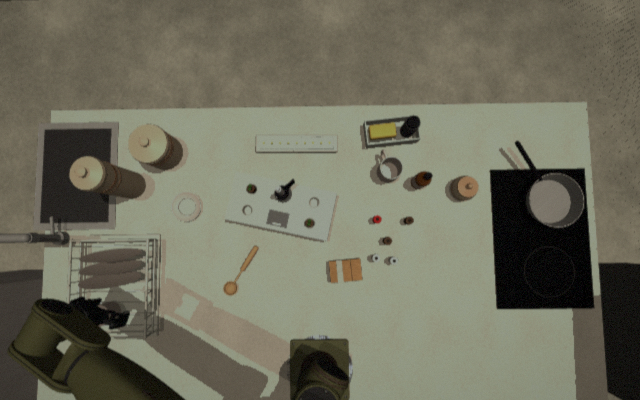

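View pics/scene0.png

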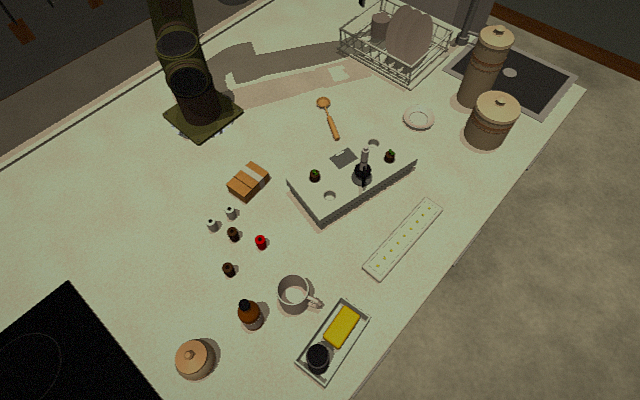

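The top view shows the garden at about (282,208) and five plug-like things. The red one is at (376,219), the whites at (374,258) and (391,261), and the dark ones at (408,220) and (387,241). The two dark peat ones fit plug_1 and plug_2. I'll confirm that and measure in an enlarged crop.

```bash
python3 - <<'E'
import cv2,numpy as np
a=cv2.imread("pics/top0.png")
g=cv2.resize(a[172:247,220:345],None,fx=6.4,fy=6.4,interpolation=cv2.INTER_CUBIC)[:, :800]
cv2.imwrite("pics/c1.png",cv2.convertScaleAbs(g,alpha=1.4,beta=20))
p=cv2.resize(a[205:275,360:430],None,fx=8,fy=8,interpolation=cv2.INTER_CUBIC)
cv2.imwrite("pics/c2.png",cv2.convertScaleAbs(p,alpha=1.3,beta=20))
E
```

```text
(no output)
```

View pics/c1.png

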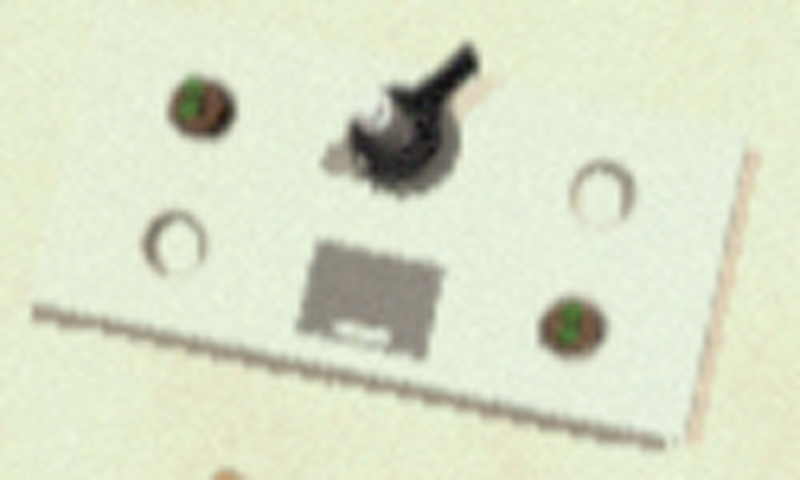

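View pics/c2.png

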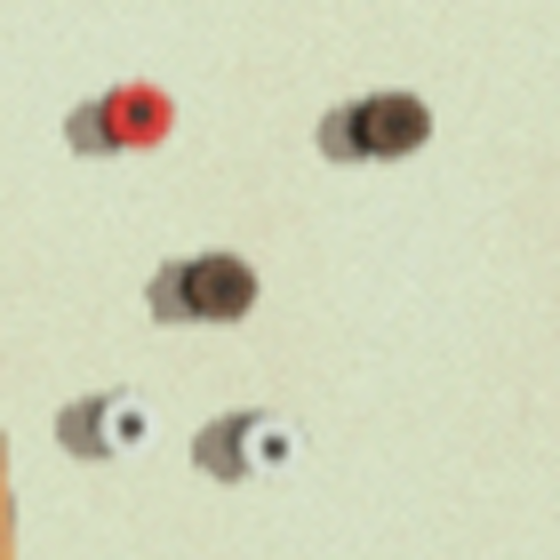

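The crop confirms it: plain dark peat plugs with tops at crop (400,124) and (226,286); the red and white decoys are excluded. Garden wells are at crop (175,244) for well_a and (604,194) for well_b. The mast is near (378,110), with the lever pointing up and to the right, so open.

```bash
cat > h.py <<'E'
from workcell import *
import numpy as np, cv2
from scipy.spatial.transform import Rotation as R
def ray(n,uv,cal=None):
    c=cal or calibration(n); K=np.array(c["mtx"]); P=np.array(c["pose"])
    x=(uv[0]-K[0,2])/K[0,0]; y=(uv[1]-K[1,2])/K[1,1]
    if n=="wrist":
        r=np.hypot(x,y); s=np.sin(r)/r if r>0 else 1; d=np.array([x*s,-y*s,-np.cos(r)])
    else: d=np.array([x,-y,-1])
    return P[:3,3],P[:3,:3]@d
def at(n,uv,z,cal=None):
    o,d=ray(n,uv,cal); return (o+d*(z-o[2])/d[2])
def proj(p,cal):
    K=np.array(cal["mtx"]); P=np.array(cal["pose"]); q=P[:3,:3].T@(np.asarray(p)-P[:3,3]); v=np.array([q[0],-q[1],-q[2]])
    th=np.arctan2(np.hypot(v[0],v[1]),v[2]); r=np.hypot(v[0],v[1]); 
    return np.array([K[0,2]+K[0,0]*th*v[0]/r, K[1,2]+K[1,1]*th*v[1]/r])
def togo(target,yaw=None):
    """shift in tool axes (mm) from current pose to world target"""
    s=get_state(); r=R.from_quat(s["ee_rot"])
    return (r.inv().apply(np.asarray(target)-s["ee_pos"])*1000).round(1)
E
python3 - <<'E'
from h import *
c1=lambda x,y:(220+x/6.4-.42,172+y/6.4-.42)
c2=lambda x,y:(360+x/8-.44,205+y/8-.44)
A=at("top",c2(400,124),.048);B=at("top",c2(226,286),.048)
wa=at("top",c1(175,244),.075);wb=at("top",c1(604,194),.075)
s1=at("top",c1(202,108),.097);s2=at("top",c1(572,327),.097)
print("plugs",A,B);print(wa,wb,s1,s2)
L=np.array([[-38,110],[36,-110],[36,110],[-38,-110]])/1000.
W=np.array([wa,wb,s1,s2])[:,:2]
lc=L-L.mean(0);wc=W-W.mean(0)
th=np.arctan2((lc[:,0]*wc[:,1]-lc[:,1]*wc[:,0]).sum(),(lc*wc).sum())
Rm=np.array([[np.cos(th),-np.sin(th)],[np.sin(th),np.cos(th)]])
t=W.mean(0)-Rm@L.mean(0)
print("yaw",np.degrees(th),"t",t,"res",(W-(L@Rm.T+t))*1000)
for n,p in dict(wa=L[0],wb=L[1],mast=(.042,0)).items(): print(n,Rm@np.array(p)+t)
print(at("top",c1(378,110),.218))
c=calibration("wrist");print(np.array(c["mtx"]).round(1),np.array(c["pose"]).round(3),R.from_quat(get_state()["ee_rot"]).as_matrix().round(3))
E
```

```text
plugs [ 0.5175458  -0.32270452  0.048     ] [ 0.44806209 -0.24524996  0.048     ]
[0.55844624 0.23998456 0.075     ] [0.58261702 0.00920811 0.075     ] [0.62887561 0.22119717 0.097     ] [0.51052992 0.02590884 0.097     ]
yaw -12.618395653679924 t [0.57109305 0.12385621] res [[ 0.40514914  0.48386275]
 [ 0.4237167   0.55946888]
 [-1.37813573 -2.13774587]
 [ 0.5492699   1.09441424]]
wa [0.55804109 0.2395007 ]
wb [0.58219331 0.00864864]
mast [0.61207861 0.11468104]
[0.61032137 0.1117998  0.218     ]
[[309.7   0.  315.8]
 [  0.  309.7 198. ]
 [  0.    0.    1. ]] [[ 0.406 -0.872 -0.275  0.193]
 [ 0.914  0.387  0.123  0.625]
 [-0.001 -0.301  0.953  0.373]
 [ 0.     0.     0.     1.   ]] [[-0.914  0.406 -0.001]
 [ 0.406  0.914 -0.002]
 [ 0.    -0.002 -1.   ]]
```

Call:
{"fn": "send_rows", "kwargs": {
  "increments": [
    {"dx": -28.3, "dy": -38.4},
    {"dx": -28.3, "dy": -38.4},
    {"dx": -28.3, "dy": -38.4},
    {"dx": -28.3, "dy": -38.4},
    {"dx": -28.3, "dy": -38.4},
    {"dx": -28.3, "dy": -38.4},
    {"dx": -28.3, "dy": -38.4},
    {"dx": -28.3, "dy": -38.4}
  ],
  "squeeze": 40
}}

```text
validation failed for argument at $.in...
```

Call:
{"fn": "send_rows", "kwargs": {
  "increments": [
    {"dx": -28.3, "dy": -38.4},
    {"dx": -28.3, "dy": -38.4},
    {"dx": -28.3, "dy": -38.4},
    {"dx": -28.3, "dy": -38.4},
    {"dx": -28.3, "dy": -38.4},
    {"dx": -28.3, "dy": -38.4},
    {"dx": -28.3, "dy": -38.4, "dz": 10},
    {"dx": -28.3, "dy": -38.4, "dz": 10}
  ]
}}

```text
validation failed for argument at $.in...
```

Call:
{"fn": "send_rows", "kwargs": {
  "increments": [
    {"dx": -28, "dy": -38, "dz": 20},
    {"dx": -28, "dy": -38, "dz": 20},
    {"dz": 20},
    {},
    {}
  ]
}}

```text
validation failed for argument at $.in...
```

```bash
python3 - <<'E'
from h import *
s=get_state();c=calibration("wrist");im=read_camera("wrist")
print(s["clock"],s["ee_pos"],R.from_quat(s["ee_rot"]).as_matrix().round(3),togo([.448,-.245,.028]))
p=proj([.448,-.245,.048],c);q=proj([.5175,-.3227,.048],c);print(p,q, np.array(c["pose"]).round(3))
cv2.imwrite("pics/w1.png",im)
E
```

```text
0.1 [0.26348174 0.59359493 0.2301883 ] [[-0.914  0.406 -0.001]
 [ 0.406  0.914 -0.002]
 [ 0.    -0.002 -1.   ]] [-508.9 -691.4  203.4]
[ 47.72539863 376.67097413] [ 53.62341831 394.89745595] [[ 0.406 -0.872 -0.275  0.193]
 [ 0.914  0.387  0.123  0.625]
 [-0.001 -0.301  0.953  0.373]
 [ 0.     0.     0.     1.   ]]
```

View pics/w1.png

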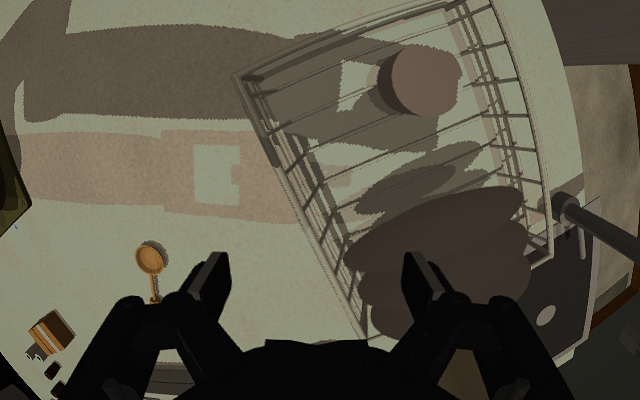

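That picture still shows the start pose over the dish rack, with the spoon at (150,270). The move calls were rejected, so I'll retry with every field filled in.

Call:
{"fn": "send_rows", "kwargs": {
  "increments": [
    {"dx": -28.3, "dy": -38.4, "dz": 0, "rx": 0, "ry": 0, "rz": 0, "jaw": 0}
  ],
  "squeeze": 40
}}

```text
clock: 0.25
ee_pos: [0.2732, 0.5494, 0.2296]
ee_rot: [0.206, 0.979, -0.0, -0.001]
wrist_force: [1.2, -0.8, 0.2]
grip_width: 0.0853
grasp_force: 0.0
```

Call:
{"fn": "send_rows", "kwargs": {
  "increments": [
    {"dx": -28.3, "dy": -38.4, "dz": 0, "rx": 0, "ry": 0, "rz": 0, "jaw": 0},
    {"dx": -28.3, "dy": -38.4, "dz": 0, "rx": 0, "ry": 0, "rz": 0, "jaw": 0},
    {"dx": -28.3, "dy": -38.4, "dz": 0, "rx": 0, "ry": 0, "rz": 0, "jaw": 0},
    {"dx": -28.3, "dy": -38.4, "dz": 0, "rx": 0, "ry": 0, "rz": 0, "jaw": 0},
    {"dx": -28.3, "dy": -38.4, "dz": 0, "rx": 0, "ry": 0, "rz": 0, "jaw": 0},
    {"dx": -28.3, "dy": -38.4, "dz": 0, "rx": 0, "ry": 0, "rz": 0, "jaw": 0},
    {"dx": -28.3, "dy": -38.4, "dz": 0, "rx": 0, "ry": 0, "rz": 0, "jaw": 0},
    {"dx": -28.3, "dy": -38.4, "dz": 0, "rx": 0, "ry": 0, "rz": 0, "jaw": 0}
  ]
}}

```text
clock: 1.05
ee_pos: [0.3561, 0.1731, 0.2312]
ee_rot: [0.207, 0.978, 0.0, 0.0]
wrist_force: [0.6, -0.3, -0.3]
grip_width: 0.0853
grasp_force: 0.0
```

Call:
{"fn": "send_rows", "kwargs": {
  "increments": [
    {"dx": -28.3, "dy": -38.4, "dz": 0, "rx": 0, "ry": 0, "rz": 0, "jaw": 0},
    {"dx": -28.3, "dy": -38.4, "dz": 0, "rx": 0, "ry": 0, "rz": 0, "jaw": 0},
    {"dx": -28.3, "dy": -38.4, "dz": 0, "rx": 0, "ry": 0, "rz": 0, "jaw": 0},
    {"dx": -28.3, "dy": -38.4, "dz": 0, "rx": 0, "ry": 0, "rz": 0, "jaw": 0},
    {"dx": -28.3, "dy": -38.4, "dz": 0, "rx": 0, "ry": 0, "rz": 0, "jaw": 0},
    {"dx": -28.3, "dy": -38.4, "dz": 0, "rx": 0, "ry": 0, "rz": 0, "jaw": 0},
    {"dx": -28.3, "dy": -38.4, "dz": 10, "rx": 0, "ry": 0, "rz": 0, "jaw": 0},
    {"dx": -28.3, "dy": -38.4, "dz": 10, "rx": 0, "ry": 0, "rz": 0, "jaw": 0}
  ]
}}

```text
clock: 1.85
ee_pos: [0.4387, -0.2, 0.2114]
ee_rot: [0.208, 0.978, -0.0, 0.001]
wrist_force: [0.1, 0.3, -0.4]
grip_width: 0.0856
grasp_force: 0.0
```

Call:
{"fn": "send_rows", "kwargs": {
  "increments": [
    {"dx": -28, "dy": -38, "dz": 20, "rx": 0, "ry": 0, "rz": 0, "jaw": 0},
    {"dx": 0, "dy": 0, "dz": 20, "rx": 0, "ry": 0, "rz": 0, "jaw": 0},
    {"dx": 0, "dy": 0, "dz": 20, "rx": 0, "ry": 0, "rz": 0, "jaw": 0},
    {"dx": 0, "dy": 0, "dz": 0, "rx": 0, "ry": 0, "rz": 0, "jaw": 0},
    {"dx": 0, "dy": 0, "dz": 0, "rx": 0, "ry": 0, "rz": 0, "jaw": 0}
  ]
}}

```text
clock: 2.35
ee_pos: [0.4483, -0.2425, 0.1516]
ee_rot: [0.207, 0.978, 0.0, -0.001]
wrist_force: [0.6, 0.6, 0.4]
grip_width: 0.0855
grasp_force: 0.0
```

```bash
python3 - <<'E'
from h import *
s=get_state();c=calibration("wrist");im=read_camera("wrist")
print(s["clock"],s["ee_pos"],R.from_quat(s["ee_rot"]).as_matrix().round(3),togo([.448,-.245,.028]))
print(proj([.448,-.245,.048],c),proj([.5175,-.3227,.048],c))
cv2.imwrite("pics/w2.png",im)
E
```

```text
2.35 [ 0.44826828 -0.24251067  0.15162053] [[-0.914  0.406 -0.001]
 [ 0.406  0.914  0.001]
 [ 0.001  0.    -1.   ]] [  0.   -2.4 124.7]
[312.66289808 198.5164327 ] [268.75807684 292.26717914]
```

View pics/w2.png

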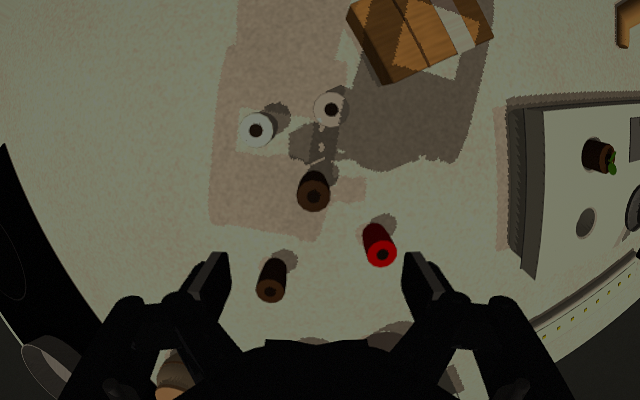

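The wrist view shows plug B's top centre at (314,194) and plug A's at (270,291), close to the predicted pixels. The whites are at (256,130) and (330,109), and the red is at (380,252).

```bash
python3 - <<'E'
from h import *
c=calibration("wrist");im=cv2.imread("pics/w2.png")
print(at("wrist",(314,194),.048,c),at("wrist",(270,290),.048,c))
g=im.max(2)
for (u,v) in((314,194),(270,290)): 
    print([int(x) for x in g[v-30:v+30:2,u]], [int(x) for x in g[v,u-26:u+28:2]])
print(togo(at("wrist",(314,194),.028,c)))
E
```

```text
[ 0.445937   -0.24288672  0.048     ] [ 0.51709856 -0.32122244  0.048     ]
[81, 59, 60, 33, 10, 9, 12, 12, 27, 42, 43, 42, 39, 28, 15, 16, 16, 14, 15, 20, 41, 40, 39, 39, 112, 118, 114, 113, 117, 117] [119, 121, 116, 114, 74, 43, 44, 42, 42, 39, 15, 15, 14, 16, 14, 20, 27, 39, 40, 39, 39, 74, 120, 121, 124, 122, 122]
[11, 13, 10, 13, 11, 11, 14, 11, 12, 12, 39, 47, 46, 42, 15, 14, 14, 17, 27, 45, 44, 54, 127, 125, 122, 124, 124, 122, 125, 124] [122, 124, 125, 126, 126, 128, 50, 44, 45, 45, 31, 17, 16, 14, 16, 11, 35, 45, 45, 45, 15, 129, 122, 123, 126, 122, 123]
[ -3.3  -1.4 124.7]
```

Call:
{"fn": "send_rows", "kwargs": {
  "increments": [
    {"dx": 1, "dy": -1.5, "dz": 40, "rx": 0, "ry": 0, "rz": 0, "jaw": 0},
    {"dx": 0, "dy": 0, "dz": 40, "rx": 0, "ry": 0, "rz": 0, "jaw": 0},
    {"dx": 0, "dy": 0, "dz": 30, "rx": 0, "ry": 0, "rz": 0, "jaw": 0.2},
    {"dx": 0, "dy": 0, "dz": 13, "rx": 0, "ry": 0, "rz": 0, "jaw": 0.4},
    {"dx": 0, "dy": 0, "dz": 0, "rx": 0, "ry": 0, "rz": 0, "jaw": 0.5},
    {"dx": 0, "dy": 0, "dz": 0, "rx": 0, "ry": 0, "rz": 0, "jaw": 1},
    {"dx": 0, "dy": 0, "dz": 0, "rx": 0, "ry": 0, "rz": 0, "jaw": 1},
    {"dx": 0, "dy": 0, "dz": 0, "rx": 0, "ry": 0, "rz": 0, "jaw": 1}
  ],
  "squeeze": 30
}}

```text
clock: 3.2
ee_pos: [0.4484, -0.2446, 0.031]
ee_rot: [0.207, 0.978, -0.001, 0.002]
wrist_force: [0.3, -0.2, 4.1]
grip_width: 0.0274
grasp_force: 29.9
```

Call:
{"fn": "send_rows", "kwargs": {
  "increments": [
    {"dx": 0, "dy": 0, "dz": 0, "rx": 0, "ry": 0, "rz": 0, "jaw": 1},
    {"dx": 0, "dy": 0, "dz": 0, "rx": 0, "ry": 0, "rz": 0, "jaw": 1}
  ]
}}

```text
clock: 3.4
ee_pos: [0.4485, -0.2447, 0.0309]
ee_rot: [0.207, 0.978, -0.001, 0.002]
wrist_force: [-0.7, 0.8, 6.1]
grip_width: 0.0277
grasp_force: 30.1
```

Call:
{"fn": "send_rows", "kwargs": {
  "increments": [
    {"dx": 0, "dy": 0, "dz": -30, "rx": 0, "ry": 0, "rz": 0, "jaw": 1},
    {"dx": 0, "dy": 0, "dz": -45, "rx": 0, "ry": 0, "rz": 0, "jaw": 1},
    {"dx": 0, "dy": 0, "dz": -45, "rx": 0, "ry": 0, "rz": 0, "jaw": 1},
    {"dx": -3.4, "dy": 35, "dz": -30, "rx": 0, "ry": 0, "rz": 0, "jaw": 1},
    {"dx": -3.4, "dy": 46, "dz": -10, "rx": 0, "ry": 0, "rz": 0, "jaw": 1},
    {"dx": -3.4, "dy": 46, "dz": 0, "rx": 0, "ry": 0, "rz": 0, "jaw": 1},
    {"dx": -3.4, "dy": 46, "dz": 0, "rx": 0, "ry": 0, "rz": 0, "jaw": 1},
    {"dx": -3.4, "dy": 46, "dz": 0, "rx": 0, "ry": 0, "rz": 0, "jaw": 1}
  ]
}}

```text
clock: 4.2
ee_pos: [0.552, -0.0488, 0.1894]
ee_rot: [0.207, 0.978, -0.0, 0.001]
wrist_force: [1.0, -0.5, -0.1]
grip_width: 0.0275
grasp_force: 29.9
```

Call:
{"fn": "send_rows", "kwargs": {
  "increments": [
    {"dx": -3.4, "dy": 40, "dz": 0, "rx": 0, "ry": 0, "rz": 0, "jaw": 1},
    {"dx": 0, "dy": 25, "dz": 0, "rx": 0, "ry": 0, "rz": 0, "jaw": 1},
    {"dx": 0, "dy": 0, "dz": 30, "rx": 0, "ry": 0, "rz": 0, "jaw": 1},
    {"dx": 0, "dy": 0, "dz": 20, "rx": 0, "ry": 0, "rz": 0, "jaw": 1},
    {"dx": 0, "dy": 0, "dz": 0, "rx": 0, "ry": 0, "rz": 0, "jaw": 1},
    {"dx": 0, "dy": 0, "dz": 0, "rx": 0, "ry": 0, "rz": 0, "jaw": 1}
  ]
}}

```text
clock: 4.8
ee_pos: [0.5807, 0.0075, 0.1389]
ee_rot: [0.207, 0.978, -0.0, -0.0]
wrist_force: [-0.4, -0.3, 0.0]
grip_width: 0.0278
grasp_force: 29.9
```

```bash
python3 - <<'E'
from h import *
s=get_state();c=calibration("wrist")
print(s["clock"],s["ee_pos"],s["wrist_force"],s["grip_width"],togo([.5822,.0087,.080]))
w=read_camera("wrist");t=read_camera("top")
m=lambda x,a:cv2.convertScaleAbs(x,alpha=a,beta=10)
a=cv2.resize(w[100:400,140:500],(600,500),interpolation=cv2.INTER_CUBIC)
cv2.imwrite("pics/w3.png",m(a,1.5));cv2.imwrite("pics/t3.png",t)
E
```

```text
4.8 [0.58072434 0.00754093 0.13892746] [-0.43139517 -0.26648272  0.02295302] 0.027796809161172498 [-0.9  1.7 58.9]
```

View pics/w3.png

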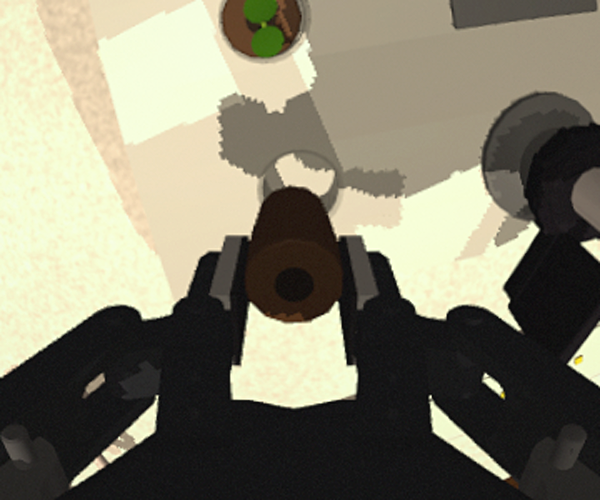

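The wrist crop shows the plug held upright with its top at crop (294,282). Well_b's rim is partly visible, running from (261,185) to (341,185) with its top at row 150, centred near (301,187). Next I'll measure both.

```bash
python3 - <<'E'
from h import *
c=calibration("wrist");s=get_state();r=R.from_quat(s["ee_rot"])
f=lambda x,y:(140+x*.6-.2,100+y*.6-.2)
w=at("wrist",f(301,187),.075,c);p=at("wrist",f(294,281),.139-.031+.048,c)
print("well",w,"plug",p,"well-tcp tool",togo(w),"plug-tcp",togo(p))
print("top edge",at("wrist",f(301,150),.075,c),"L/R",at("wrist",f(261,185),.075,c),at("wrist",f(341,185),.075,c))
print(proj([.5822,.0087,.075],c))
E
```

```text
well [0.5823913  0.01089544 0.075     ] plug [0.57989543 0.00841742 0.156     ] well-tcp tool [ 1.1  3.5 65.5] plug-tcp [  2.2   0.3 -15.5]
top edge [0.56719809 0.01756239 0.075     ] L/R [ 0.57455546 -0.00447832  0.075     ] [0.58860075 0.02703244 0.075     ]
[317.49633222 212.93763762]
```

Call:
{"fn": "send_rows", "kwargs": {
  "increments": [
    {"dx": -1.5, "dy": 2.5, "dz": 0, "rx": 0, "ry": 0, "rz": 0, "jaw": 1},
    {"dx": 0, "dy": 0, "dz": 25, "rx": 0, "ry": 0, "rz": 0, "jaw": 1},
    {"dx": 0, "dy": 0, "dz": 8, "rx": 0, "ry": 0, "rz": 0, "jaw": 1},
    {"dx": 0, "dy": 0, "dz": 8, "rx": 0, "ry": 0, "rz": 0, "jaw": 1},
    {"dx": 0, "dy": 0, "dz": 4, "rx": 0, "ry": 0, "rz": 0, "jaw": 1},
    {"dx": 0, "dy": 0, "dz": 0, "rx": 0, "ry": 0, "rz": 0, "jaw": 1}
  ]
}}

```text
clock: 5.5
ee_pos: [0.5831, 0.0093, 0.0935]
ee_rot: [0.207, 0.978, -0.0, -0.0]
wrist_force: [0.1, 0.1, -0.0]
grip_width: 0.0274
grasp_force: 29.9
```

Call:
{"fn": "send_rows", "kwargs": {
  "increments": [
    {"dx": 0, "dy": 0, "dz": 4, "rx": 0, "ry": 0, "rz": 0, "jaw": 1},
    {"dx": 0, "dy": 0, "dz": 3, "rx": 0, "ry": 0, "rz": 0, "jaw": 1},
    {"dx": 0, "dy": 0, "dz": 3, "rx": 0, "ry": 0, "rz": 0, "jaw": 1},
    {"dx": 0, "dy": 0, "dz": 2, "rx": 0, "ry": 0, "rz": 0, "jaw": 1},
    {"dx": 0, "dy": 0, "dz": 0, "rx": 0, "ry": 0, "rz": 0, "jaw": 1}
  ]
}}

```text
clock: 6.0
ee_pos: [0.583, 0.0093, 0.0814]
ee_rot: [0.207, 0.978, -0.0, -0.0]
wrist_force: [0.5, 0.2, -0.6]
grip_width: 0.0274
grasp_force: 29.9
```

Call:
{"fn": "send_rows", "kwargs": {
  "increments": [
    {"dx": 0, "dy": 0, "dz": 2, "rx": 0, "ry": 0, "rz": 0, "jaw": 1},
    {"dx": 0, "dy": 0, "dz": 2, "rx": 0, "ry": 0, "rz": 0, "jaw": 1},
    {"dx": 0, "dy": 0, "dz": 0, "rx": 0, "ry": 0, "rz": 0, "jaw": 1}
  ]
}}

```text
clock: 6.3
ee_pos: [0.5842, 0.009, 0.08]
ee_rot: [0.207, 0.978, -0.0, 0.001]
wrist_force: [-3.5, -0.9, 9.3]
grip_width: 0.0274
grasp_force: 30.7
```

Call:
{"fn": "send_rows", "kwargs": {
  "increments": [
    {"dx": 0, "dy": 0, "dz": 0, "rx": 0, "ry": 0, "rz": 0, "jaw": 0.5},
    {"dx": 0, "dy": 0, "dz": 0, "rx": 0, "ry": 0, "rz": 0, "jaw": 0.3},
    {"dx": 0, "dy": 0, "dz": 0, "rx": 0, "ry": 0, "rz": 0, "jaw": 0.2},
    {"dx": 0, "dy": 0, "dz": -20, "rx": 0, "ry": 0, "rz": 0, "jaw": 0.2},
    {"dx": 0, "dy": 0, "dz": -40, "rx": 0, "ry": 0, "rz": 0, "jaw": 0},
    {"dx": 0, "dy": 0, "dz": -40, "rx": 0, "ry": 0, "rz": 0, "jaw": 0}
  ]
}}

```text
clock: 6.9
ee_pos: [0.5822, 0.0094, 0.1773]
ee_rot: [0.207, 0.978, -0.0, -0.002]
wrist_force: [0.7, -0.5, 0.6]
grip_width: 0.0854
grasp_force: 0.0
```

Call:
{"fn": "send_rows", "kwargs": {
  "increments": [
    {"dx": -9.2, "dy": -41.2, "dz": 0, "rx": 0, "ry": 0, "rz": 0, "jaw": 0},
    {"dx": -9.2, "dy": -41.2, "dz": 0, "rx": 0, "ry": 0, "rz": 0, "jaw": 0},
    {"dx": -9.2, "dy": -41.2, "dz": 0, "rx": 0, "ry": 0, "rz": 0, "jaw": 0},
    {"dx": -9.2, "dy": -41.2, "dz": 0, "rx": 0, "ry": 0, "rz": 0, "jaw": 0},
    {"dx": -9.2, "dy": -41.2, "dz": 0, "rx": 0, "ry": 0, "rz": 0, "jaw": 0},
    {"dx": -9.2, "dy": -41.2, "dz": 0, "rx": 0, "ry": 0, "rz": 0, "jaw": 0},
    {"dx": -9.2, "dy": -41.2, "dz": 0, "rx": 0, "ry": 0, "rz": 0, "jaw": 0},
    {"dx": -9.2, "dy": -41.2, "dz": 0, "rx": 0, "ry": 0, "rz": 0, "jaw": 0}
  ]
}}

```text
clock: 7.7
ee_pos: [0.5161, -0.3234, 0.1774]
ee_rot: [0.207, 0.978, 0.0, -0.0]
wrist_force: [0.7, -0.2, 0.6]
grip_width: 0.0855
grasp_force: 0.0
```

Call:
{"fn": "send_rows", "kwargs": {
  "increments": [
    {"dx": 0, "dy": 0, "dz": 0, "rx": 0, "ry": 0, "rz": 0, "jaw": 0},
    {"dx": 0, "dy": 0, "dz": 0, "rx": 0, "ry": 0, "rz": 0, "jaw": 0}
  ]
}}

```text
clock: 7.9
ee_pos: [0.5163, -0.3223, 0.1772]
ee_rot: [0.208, 0.978, 0.0, -0.0]
wrist_force: [-0.5, 0.1, 0.1]
grip_width: 0.085
grasp_force: 0.0
```

```bash
python3 - <<'E'
from h import *
s=get_state();c=calibration("wrist")
w=read_camera("wrist");t=read_camera("top")
p=proj([.5173,-.322,.048],c);print(s["clock"],s["ee_pos"],p,togo([.5173,-.322,.028]))
u,v=p.round().astype(int)
# dark blob near prediction, column & row extents
g=w.max(2)
for k in(-8,0,8): print([int(x) for x in g[v+k,u-30:u+32:2]])
for k in(-8,0,8): print([int(x) for x in g[v-34:v+34:2,u+k]])
cv2.imwrite("pics/w4.png",w);cv2.imwrite("pics/t4.png",t)
E
```

```text
7.9 [ 0.51632837 -0.32234024  0.17723727] [316.17644921 190.07216518] [ -1.   -0.9 149.4]
[114, 113, 118, 119, 120, 122, 118, 119, 92, 40, 43, 42, 43, 43, 43, 34, 39, 40, 40, 40, 39, 39, 28, 101, 115, 112, 113, 116, 115, 114, 117]
[116, 114, 117, 116, 121, 120, 115, 118, 54, 41, 42, 43, 43, 15, 15, 17, 16, 13, 15, 41, 38, 39, 38, 81, 118, 112, 109, 110, 113, 114, 116]
[116, 114, 119, 120, 118, 117, 117, 120, 119, 119, 69, 40, 40, 40, 39, 38, 39, 39, 39, 38, 35, 74, 123, 122, 121, 122, 122, 120, 125, 124, 124]
[119, 118, 117, 118, 117, 120, 119, 38, 6, 9, 24, 43, 43, 42, 43, 42, 43, 43, 43, 41, 40, 40, 55, 115, 117, 119, 116, 116, 117, 117, 116, 117, 115, 120]
[121, 122, 71, 58, 62, 17, 12, 12, 9, 34, 42, 42, 40, 34, 15, 14, 13, 17, 15, 19, 40, 38, 39, 33, 114, 112, 116, 117, 113, 113, 118, 116, 119, 119]
[104, 60, 62, 60, 58, 62, 31, 10, 9, 9, 33, 39, 39, 40, 40, 35, 28, 41, 40, 39, 39, 38, 44, 119, 125, 122, 121, 122, 124, 120, 125, 124, 123, 120]
```

Call:
{"fn": "send_rows", "kwargs": {
  "increments": [
    {"dx": 0, "dy": -1, "dz": 45, "rx": 0, "ry": 0, "rz": 0, "jaw": 0},
    {"dx": 0, "dy": 0, "dz": 45, "rx": 0, "ry": 0, "rz": 0, "jaw": 0},
    {"dx": 0, "dy": 0, "dz": 35, "rx": 0, "ry": 0, "rz": 0, "jaw": 0.2},
    {"dx": 0, "dy": 0, "dz": 22, "rx": 0, "ry": 0, "rz": 0, "jaw": 0.4},
    {"dx": 0, "dy": 0, "dz": 0, "rx": 0, "ry": 0, "rz": 0, "jaw": 0.5},
    {"dx": 0, "dy": 0, "dz": 0, "rx": 0, "ry": 0, "rz": 0, "jaw": 1},
    {"dx": 0, "dy": 0, "dz": 0, "rx": 0, "ry": 0, "rz": 0, "jaw": 1},
    {"dx": 0, "dy": 0, "dz": 0, "rx": 0, "ry": 0, "rz": 0, "jaw": 1}
  ]
}}

```text
clock: 8.8
ee_pos: [0.5178, -0.3234, 0.0331]
ee_rot: [0.207, 0.978, -0.001, 0.002]
wrist_force: [0.4, -0.1, -0.8]
grip_width: 0.0277
grasp_force: 31.3
```

```bash
python3 - <<'E'
from h import *
s=get_state();print(s["clock"],s["ee_pos"],s["wrist_force"],s["grip_width"],s["grasp_force"])
# seated check plug in well_b from t4 crop + wells
t=cv2.imread("pics/t4.png")
g=cv2.resize(t[172:247,220:345],None,fx=6.4,fy=6.4,interpolation=cv2.INTER_CUBIC)
cv2.imwrite("pics/c4.png",cv2.convertScaleAbs(g,alpha=1.4,beta=20))
print(togo([.558,.2395,.19]))
E
```

```text
8.8 [ 0.5178093  -0.32340748  0.03314952] [ 0.39152009 -0.11999655 -0.80233351] 0.02770476637303971 31.338906105374917
[ 190.8  530.8 -158. ]
```

Call:
{"fn": "send_rows", "kwargs": {
  "increments": [
    {"dx": 0, "dy": 0, "dz": -30, "rx": 0, "ry": 0, "rz": 0, "jaw": 1},
    {"dx": 0, "dy": 0, "dz": -45, "rx": 0, "ry": 0, "rz": 0, "jaw": 1},
    {"dx": 0, "dy": 0, "dz": -45, "rx": 0, "ry": 0, "rz": 0, "jaw": 1},
    {"dx": 14.7, "dy": 40.8, "dz": -24, "rx": 0, "ry": 0, "rz": 0, "jaw": 1},
    {"dx": 14.7, "dy": 40.8, "dz": -24, "rx": 0, "ry": 0, "rz": 0, "jaw": 1},
    {"dx": 14.7, "dy": 40.8, "dz": -24, "rx": 0, "ry": 0, "rz": 0, "jaw": 1},
    {"dx": 14.7, "dy": 40.8, "dz": -24, "rx": 0, "ry": 0, "rz": 0, "jaw": 1},
    {"dx": 14.7, "dy": 40.8, "dz": 0, "rx": 0, "ry": 0, "rz": 0, "jaw": 1}
  ]
}}

```text
clock: 9.6
ee_pos: [0.5341, -0.1056, 0.2535]
ee_rot: [0.208, 0.978, -0.0, 0.005]
wrist_force: [0.8, 0.1, 0.2]
grip_width: 0.0275
grasp_force: 31.4
```

Call:
{"fn": "send_rows", "kwargs": {
  "increments": [
    {"dx": 14.7, "dy": 40.8, "dz": 0, "rx": 0, "ry": 0, "rz": 0, "jaw": 1},
    {"dx": 14.7, "dy": 40.8, "dz": 0, "rx": 0, "ry": 0, "rz": 0, "jaw": 1},
    {"dx": 14.7, "dy": 40.8, "dz": 0, "rx": 0, "ry": 0, "rz": 0, "jaw": 1},
    {"dx": 14.7, "dy": 40.8, "dz": 0, "rx": 0, "ry": 0, "rz": 0, "jaw": 1},
    {"dx": 14.7, "dy": 40.8, "dz": 0, "rx": 0, "ry": 0, "rz": 0, "jaw": 1},
    {"dx": 14.7, "dy": 40.8, "dz": 0, "rx": 0, "ry": 0, "rz": 0, "jaw": 1},
    {"dx": 14.7, "dy": 40.8, "dz": 0, "rx": 0, "ry": 0, "rz": 0, "jaw": 1},
    {"dx": 12, "dy": 38, "dz": 0, "rx": 0, "ry": 0, "rz": 0, "jaw": 1}
  ]
}}

```text
clock: 10.4
ee_pos: [0.5583, 0.2381, 0.2486]
ee_rot: [0.207, 0.978, 0.001, 0.001]
wrist_force: [0.1, 0.1, -0.8]
grip_width: 0.0272
grasp_force: 31.4
```

Call:
{"fn": "send_rows", "kwargs": {
  "increments": [
    {"dx": 0, "dy": 0, "dz": 45, "rx": 0, "ry": 0, "rz": 0, "jaw": 1},
    {"dx": 0, "dy": 0, "dz": 45, "rx": 0, "ry": 0, "rz": 0, "jaw": 1},
    {"dx": 0, "dy": 0, "dz": 15, "rx": 0, "ry": 0, "rz": 0, "jaw": 1},
    {"dx": 0, "dy": 0, "dz": 0, "rx": 0, "ry": 0, "rz": 0, "jaw": 1},
    {"dx": 0, "dy": 0, "dz": 0, "rx": 0, "ry": 0, "rz": 0, "jaw": 1}
  ]
}}

```text
clock: 10.9
ee_pos: [0.5595, 0.236, 0.1442]
ee_rot: [0.208, 0.978, 0.001, 0.001]
wrist_force: [0.3, -0.7, 1.7]
grip_width: 0.0278
grasp_force: 31.4
```

```bash
python3 - <<'E'
from h import *
s=get_state();c=calibration("wrist")
w=read_camera("wrist")
print(s["clock"],s["ee_pos"],s["grip_width"],togo([.558,.2395,.082]),proj([.558,.2395,.075],c))
cv2.imwrite("pics/w5f.png",w)
a=cv2.resize(w[100:400,140:500],(600,500),interpolation=cv2.INTER_CUBIC)
cv2.imwrite("pics/w5.png",cv2.convertScaleAbs(a,alpha=1.5,beta=10))
E
```

```text
10.9 [0.55953719 0.23598876 0.14420299] 0.027801293455723974 [ 3.5  2.  63.1] [318.89124531 207.82991577]
```

View pics/w5.png

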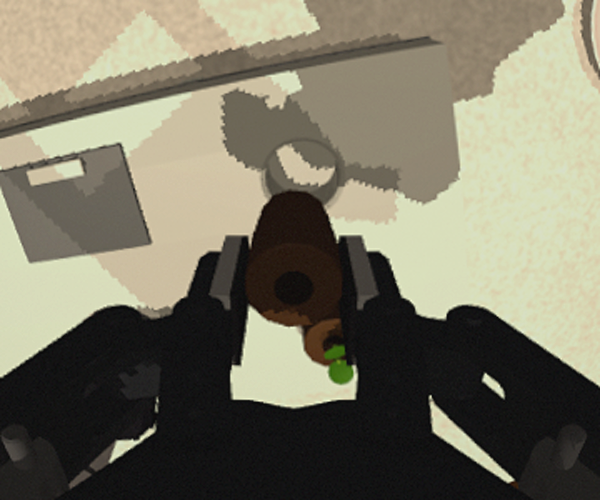

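The crop shows the plug held at (294,283) and well_a's rim centred near (303,176).

```bash
python3 - <<'E'
from h import *
c=calibration("wrist")
f=lambda x,y:(140+x*.6-.2,100+y*.6-.2)
w=at("wrist",f(303,176),.075,c);p=at("wrist",f(294,283),.144-.033+.048,c)
print(w,p,"well-tcp",togo(w),"plug-tcp",togo(p))
E
```

```text
[0.55812456 0.24213363 0.075     ] [0.55968638 0.23661046 0.159     ] well-tcp [ 4.5  4.4 70.1] plug-tcp [  0.5   0.3 -13.9]
```

Call:
{"fn": "send_rows", "kwargs": {
  "increments": [
    {"dx": 3.5, "dy": 3, "dz": 0, "rx": 0, "ry": 0, "rz": 0, "jaw": 1},
    {"dx": 0, "dy": 0, "dz": 27, "rx": 0, "ry": 0, "rz": 0, "jaw": 1},
    {"dx": 0, "dy": 0, "dz": 8, "rx": 0, "ry": 0, "rz": 0, "jaw": 1},
    {"dx": 0, "dy": 0, "dz": 8, "rx": 0, "ry": 0, "rz": 0, "jaw": 1},
    {"dx": 0, "dy": 0, "dz": 5, "rx": 0, "ry": 0, "rz": 0, "jaw": 1},
    {"dx": 0, "dy": 0, "dz": 0, "rx": 0, "ry": 0, "rz": 0, "jaw": 1}
  ]
}}

```text
clock: 11.55
ee_pos: [0.5562, 0.24, 0.0936]
ee_rot: [0.207, 0.978, -0.0, -0.0]
wrist_force: [-0.4, -0.5, -0.0]
grip_width: 0.0275
grasp_force: 31.4
```

Call:
{"fn": "send_rows", "kwargs": {
  "increments": [
    {"dx": 0, "dy": 0, "dz": 4, "rx": 0, "ry": 0, "rz": 0, "jaw": 1},
    {"dx": 0, "dy": 0, "dz": 4, "rx": 0, "ry": 0, "rz": 0, "jaw": 1},
    {"dx": 0, "dy": 0, "dz": 4, "rx": 0, "ry": 0, "rz": 0, "jaw": 1},
    {"dx": 0, "dy": 0, "dz": 2, "rx": 0, "ry": 0, "rz": 0, "jaw": 1},
    {"dx": 0, "dy": 0, "dz": 0, "rx": 0, "ry": 0, "rz": 0, "jaw": 1}
  ]
}}

```text
clock: 12.05
ee_pos: [0.5567, 0.2401, 0.0804]
ee_rot: [0.207, 0.978, 0.0, 0.0]
wrist_force: [-0.7, -0.8, 2.3]
grip_width: 0.0273
grasp_force: 31.7
```

Call:
{"fn": "send_rows", "kwargs": {
  "increments": [
    {"dx": 0, "dy": 0, "dz": 2, "rx": 0, "ry": 0, "rz": 0, "jaw": 1},
    {"dx": 0, "dy": 0, "dz": 0, "rx": 0, "ry": 0, "rz": 0, "jaw": 1}
  ]
}}

```text
clock: 12.25
ee_pos: [0.5571, 0.2401, 0.0804]
ee_rot: [0.207, 0.978, -0.0, 0.001]
wrist_force: [-5.3, -2.9, 12.3]
grip_width: 0.0276
grasp_force: 32.5
```

Call:
{"fn": "send_rows", "kwargs": {
  "increments": [
    {"dx": 0, "dy": 0, "dz": 0, "rx": 0, "ry": 0, "rz": 0, "jaw": 0.5},
    {"dx": 0, "dy": 0, "dz": 0, "rx": 0, "ry": 0, "rz": 0, "jaw": 0.3},
    {"dx": 0, "dy": 0, "dz": 0, "rx": 0, "ry": 0, "rz": 0, "jaw": 0.2},
    {"dx": 0, "dy": 0, "dz": -20, "rx": 0, "ry": 0, "rz": 0, "jaw": 0.2},
    {"dx": 0, "dy": 0, "dz": -40, "rx": 0, "ry": 0, "rz": 0, "jaw": 0},
    {"dx": 0, "dy": 0, "dz": -45, "rx": 0, "ry": 0, "rz": 0, "jaw": 0},
    {"dx": 0, "dy": 0, "dz": -45, "rx": 0, "ry": 0, "rz": 0, "jaw": 0},
    {"dx": 0, "dy": 0, "dz": -40, "rx": 0, "ry": 0, "rz": 0, "jaw": 0}
  ]
}}

```text
clock: 13.05
ee_pos: [0.5563, 0.2401, 0.2698]
ee_rot: [0.207, 0.978, 0.0, 0.0]
wrist_force: [-0.0, -0.2, 1.3]
grip_width: 0.0851
grasp_force: 0.0
```

```bash
python3 - <<'E'
from h import *
s=get_state();print(s["clock"],s["q"],togo([.612,.115,.26]))
t=read_camera("top");sc=read_camera("scene");w=read_camera("wrist");c=calibration("wrist")
a=cv2.resize(t[172:235,220:345],None,fx=4.6,fy=4.6,interpolation=cv2.INTER_CUBIC)
b=cv2.resize(sc[130:230,270:430],None,fx=3.6,fy=2.9,interpolation=cv2.INTER_CUBIC)
b=b[:,:576]; a=a[:290,:576]
a=cv2.copyMakeBorder(a,0,0,0,576-a.shape[1],0);
cv2.imwrite("pics/chk.png",cv2.convertScaleAbs(np.vstack([a,b]),alpha=1.4,beta=15)); print(a.shape,b.shape)
cv2.imwrite("pics/w6.png",w)
E
```

```text
13.05 [ 3.18871707e-01  5.90474206e-03  1.70946536e+00  1.50695597e-05
  1.42541261e+00 -8.34188805e-01] [-101.7  -91.7    9.8]
(290, 576, 3) (290, 576, 3)
```

View pics/chk.png

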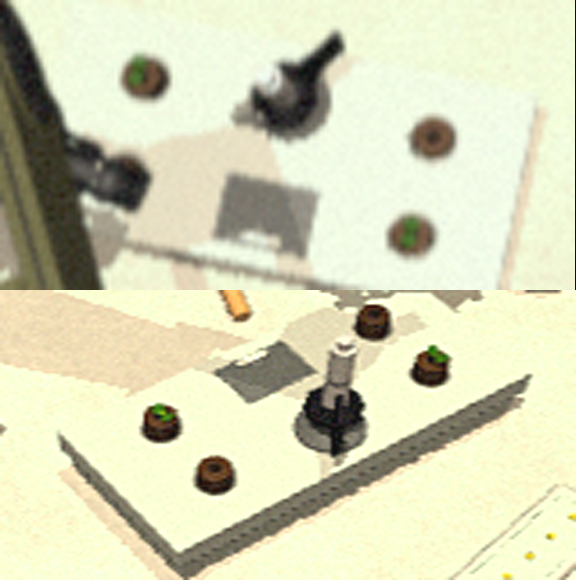

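Both loose plugs are now seated: well_b's at (215,475) and well_a's at (372,321) stand as proud as their sprouting neighbours. The mast top is at (345,343), and the lever is open. I'll move above the mast and turn the hand.

Call:
{"fn": "send_rows", "kwargs": {
  "increments": [
    {"dx": -25.4, "dy": -22.9, "dz": 0, "rx": 0, "ry": 0, "rz": 0, "jaw": 0},
    {"dx": -25.4, "dy": -22.9, "dz": 0, "rx": 0, "ry": 0, "rz": 0, "jaw": 0},
    {"dx": -25.4, "dy": -22.9, "dz": 0, "rx": 0, "ry": 0, "rz": 0, "jaw": 0},
    {"dx": -25.4, "dy": -22.9, "dz": 0, "rx": 0, "ry": 0, "rz": 0, "jaw": 0},
    {"dx": 0, "dy": 0, "dz": 0, "rx": 0, "ry": 0, "rz": 8, "jaw": 0},
    {"dx": 0, "dy": 0, "dz": 0, "rx": 0, "ry": 0, "rz": 8, "jaw": 0},
    {"dx": 0, "dy": 0, "dz": 0, "rx": 0, "ry": 0, "rz": 8, "jaw": 0},
    {"dx": 0, "dy": 0, "dz": 0, "rx": 0, "ry": 0, "rz": 8, "jaw": 0}
  ]
}}

```text
clock: 14.0
ee_pos: [0.6111, 0.1148, 0.2648]
ee_rot: [0.472, 0.882, -0.001, -0.002]
wrist_force: [-1.1, -0.3, -0.2]
grip_width: 0.0858
grasp_force: 0.0
```

Call:
{"fn": "send_rows", "kwargs": {
  "increments": [
    {"dx": 0, "dy": 0, "dz": 0, "rx": 0, "ry": 0, "rz": 8, "jaw": 0},
    {"dx": 0, "dy": 0, "dz": 0, "rx": 0, "ry": 0, "rz": 8, "jaw": 0},
    {"dx": 0, "dy": 0, "dz": 0, "rx": 0, "ry": 0, "rz": 7, "jaw": 0},
    {"dx": 0, "dy": 0, "dz": 0, "rx": 0, "ry": 0, "rz": 0, "jaw": 0},
    {"dx": 0, "dy": 0, "dz": 0, "rx": 0, "ry": 0, "rz": 0, "jaw": 0}
  ]
}}

```text
clock: 14.5
ee_pos: [0.6114, 0.1151, 0.2659]
ee_rot: [0.635, 0.773, -0.001, -0.001]
wrist_force: [1.1, -0.2, -0.0]
grip_width: 0.0851
grasp_force: 0.0
```

```bash
python3 - <<'E'
from h import *
s=get_state();m=R.from_quat(s["ee_rot"]).as_matrix()
print(s["clock"],s["ee_pos"],"yaw y",np.degrees(np.arctan2(m[1,1],m[0,1])),s["q"].round(2))
print("scene mast top",at("scene",(365.8,148.3),.218))
c=calibration("wrist");print("mast px",proj([.612,.115,.218],c),proj([.612,.115,.207],c))
print(togo([.612,.115,.172]))
w=read_camera("wrist");cv2.imwrite("pics/w7.png",cv2.convertScaleAbs(cv2.resize(w[80:340,160:480],(800,650)[:2],interpolation=cv2.INTER_CUBIC)[:600],alpha=1.4,beta=10))
E
```

```text
14.5 [0.61137366 0.1150603  0.26593545] yaw y 11.20985926969437 [ 0.1   0.05  1.68 -0.    1.42 -0.1 ]
scene mast top [0.61403543 0.11088359 0.218     ]
mast px [317.51432894 222.80694464] [317.46103259 216.89767346]
[-0.2  0.9 93.9]
```

View pics/w7.png

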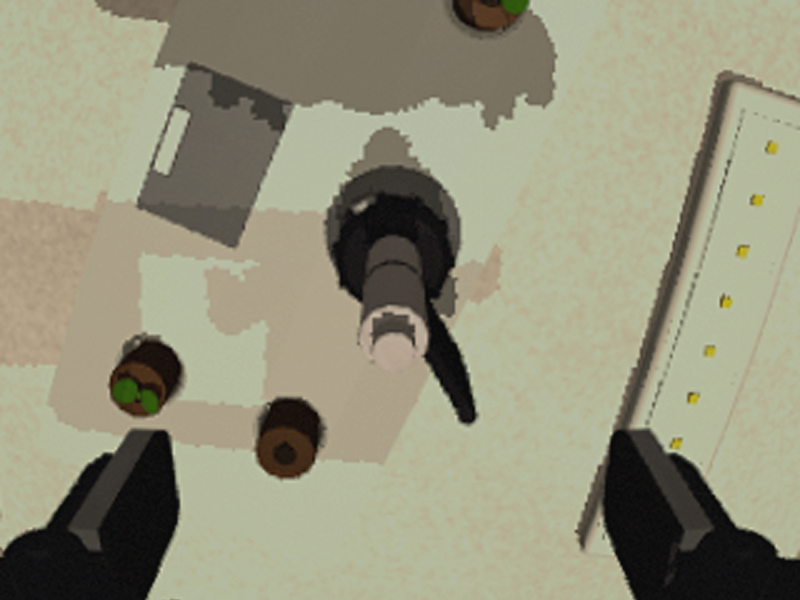

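The mast top is at crop (394,350), within 1.5 mm of the prediction. The lever wing points down and right to (470,420), and the right finger is on its opening side. Next I descend and grip.

Call:
{"fn": "send_rows", "kwargs": {
  "increments": [
    {"dx": 1, "dy": 0.5, "dz": 40, "rx": 0, "ry": 0, "rz": 0, "jaw": 0},
    {"dx": 0, "dy": 0, "dz": 34, "rx": 0, "ry": 0, "rz": 0, "jaw": 0},
    {"dx": 0, "dy": 0, "dz": 20, "rx": 0, "ry": 0, "rz": 0, "jaw": 0.2},
    {"dx": 0, "dy": 0, "dz": 0, "rx": 0, "ry": 0, "rz": 0, "jaw": 0.5},
    {"dx": 0, "dy": 0, "dz": 0, "rx": 0, "ry": 0, "rz": 0, "jaw": 0.6},
    {"dx": 0, "dy": 0, "dz": 0, "rx": 0, "ry": 0, "rz": 0, "jaw": 1},
    {"dx": 0, "dy": 0, "dz": 0, "rx": 0, "ry": 0, "rz": 0, "jaw": 1},
    {"dx": 0, "dy": 0, "dz": 0, "rx": 0, "ry": 0, "rz": 0, "jaw": 1}
  ],
  "squeeze": 60
}}

```text
clock: 15.35
ee_pos: [0.612, 0.116, 0.1761]
ee_rot: [0.636, 0.772, -0.0, -0.0]
wrist_force: [-6.3, -1.4, 4.1]
grip_width: 0.0184
grasp_force: 58.4
```

Call:
{"fn": "send_rows", "kwargs": {
  "increments": [
    {"dx": 0, "dy": 0, "dz": 0, "rx": 0, "ry": 0, "rz": 0, "jaw": 1},
    {"dx": 0, "dy": 0, "dz": 0, "rx": 0, "ry": 0, "rz": 0, "jaw": 1}
  ]
}}

```text
clock: 15.55
ee_pos: [0.612, 0.116, 0.1762]
ee_rot: [0.635, 0.772, -0.0, 0.0]
wrist_force: [-6.6, -1.8, 3.9]
grip_width: 0.0182
grasp_force: 58.4
```

No picture views are left, so I'll find the mark's height numerically, from the intensity profile along the mast's camera-facing side.

```bash
cat > mk.py <<'E'
from h import *
def profile(lo=.110,hi=.185,ax=(.612,.1155)):
    c=calibration("wrist");w=read_camera("wrist").max(2).astype(np.float32)
    P=np.array(c["pose"])[:3,3];d=P[:2]-np.array(ax);d/=np.linalg.norm(d);n=np.array([-d[1],d[0]])
    out=[]
    for z in np.arange(lo,hi,.001):
        vals=[]
        for k in(-3,-1,1,3):
            e=np.array(ax)+n*k/1e3+d*np.sqrt(100-k*k)/1e3
            u=proj([e[0],e[1],z],c); vals.append(cv2.remap(w,np.float32([[u[0]]]),np.float32([[u[1]]]),cv2.INTER_LINEAR)[0,0])
        out.append((int(round(z*1000)),int(np.mean(vals)),int(u[0]),int(u[1])))
    return out
if __name__=="__main__":
    s=get_state();print(s["clock"],s["ee_pos"],s["wrist_force"].round(1),s["wrist_torque"].round(2),s["grip_width"])
    print([(a,b,d) for a,b,_,d in profile()])
E
python3 mk.py
```

```text
15.55 [0.61198086 0.11603909 0.17619082] [-6.6 -1.8  3.9] [-0.14  0.92 -0.03] 0.01823777650946358
[(110, 5, 201), (111, 5, 201), (112, 4, 202), (113, 4, 202), (114, 4, 202), (115, 3, 203), (116, 3, 203), (117, 5, 204), (118, 10, 204), (119, 19, 205), (120, 30, 205), (121, 42, 206), (122, 51, 206), (123, 53, 207), (124, 53, 207), (125, 52, 208), (126, 52, 208), (127, 52, 209), (128, 52, 209), (129, 52, 210), (130, 52, 210), (131, 52, 211), (132, 52, 211), (133, 53, 212), (134, 52, 212), (135, 52, 213), (136, 52, 213), (137, 52, 214), (138, 52, 215), (139, 52, 215), (140, 52, 216), (141, 51, 216), (142, 51, 217), (143, 52, 217), (144, 52, 218), (145, 52, 219), (146, 52, 219), (147, 52, 220), (148, 52, 220), (149, 52, 221), (150, 52, 222), (151, 52, 222), (152, 51, 223), (153, 51, 224), (154, 52, 224), (155, 52, 225), (156, 50, 226), (157, 45, 226), (158, 31, 227), (159, 17, 228), (160, 13, 228), (161, 26, 229), (162, 39, 230), (163, 48, 231), (164, 52, 231), (165, 52, 232), (166, 51, 233), (167, 51, 234), (168, 51, 234), (169, 51, 235), (170, 51, 236), (171, 51, 237), (172, 51, 237), (173, 51, 238), (174, 51, 239), (175, 51, 240), (176, 51, 241), (177, 51, 242), (178, 51, 242), (179, 51, 243), (180, 51, 244), (181, 51, 245), (182, 51, 246), (183, 51, 247), (184, 51, 248)]
```

The ring edge reads at 119.8 and the mark at 159.9, so the mark is 40.1 mm above the ring and the mast is still fully up. I'll relieve the side force and press down most of the way.

Call:
{"fn": "send_rows", "kwargs": {
  "increments": [
    {"dx": -0.5, "dy": -2, "dz": 0, "rx": 0, "ry": 0, "rz": 0, "jaw": 1},
    {"dx": 0, "dy": 0, "dz": 8, "rx": 0, "ry": 0, "rz": 0, "jaw": 1},
    {"dx": 0, "dy": 0, "dz": 8, "rx": 0, "ry": 0, "rz": 0, "jaw": 1},
    {"dx": 0, "dy": 0, "dz": 8, "rx": 0, "ry": 0, "rz": 0, "jaw": 1},
    {"dx": 0, "dy": 0, "dz": 8, "rx": 0, "ry": 0, "rz": 0, "jaw": 1},
    {"dx": 0, "dy": 0, "dz": 5, "rx": 0, "ry": 0, "rz": 0, "jaw": 1},
    {"dx": 0, "dy": 0, "dz": 0, "rx": 0, "ry": 0, "rz": 0, "jaw": 1},
    {"dx": 0, "dy": 0, "dz": 0, "rx": 0, "ry": 0, "rz": 0, "jaw": 1}
  ]
}}

```text
clock: 16.4
ee_pos: [0.6119, 0.1159, 0.139]
ee_rot: [0.636, 0.772, 0.002, 0.001]
wrist_force: [0.8, 3.6, 5.6]
grip_width: 0.0184
grasp_force: 59.5
```

```bash
python3 mk.py
```

```text
16.4 [0.61188233 0.11592401 0.13896614] [0.8 3.6 5.6] [ 0.49 -0.1   0.  ] 0.018366094745771777
[(110, 5, 220), (111, 5, 221), (112, 5, 221), (113, 4, 222), (114, 4, 222), (115, 4, 223), (116, 4, 224), (117, 4, 224), (118, 5, 225), (119, 7, 226), (120, 10, 226), (121, 13, 227), (122, 15, 228), (123, 16, 228), (124, 30, 229), (125, 43, 230), (126, 51, 231), (127, 54, 231), (128, 54, 232), (129, 54, 233), (130, 54, 234), (131, 53, 234), (132, 54, 235), (133, 54, 236), (134, 54, 237), (135, 54, 238), (136, 54, 238), (137, 54, 239), (138, 53, 240), (139, 53, 241), (140, 53, 242), (141, 53, 242), (142, 54, 243), (143, 54, 244), (144, 53, 245), (145, 53, 246), (146, 53, 247), (147, 53, 248), (148, 53, 249), (149, 53, 250), (150, 53, 251), (151, 53, 252), (152, 53, 253), (153, 53, 254), (154, 53, 255), (155, 53, 256), (156, 53, 257), (157, 53, 258), (158, 53, 259), (159, 53, 260), (160, 53, 261), (161, 53, 262), (162, 53, 263), (163, 53, 264), (164, 53, 265), (165, 53, 266), (166, 53, 267), (167, 53, 269), (168, 56, 270), (169, 65, 271), (170, 69, 272), (171, 68, 273), (172, 67, 275), (173, 67, 276), (174, 67, 277), (175, 64, 279), (176, 55, 280), (177, 52, 281), (178, 52, 283), (179, 52, 284), (180, 52, 285), (181, 52, 287), (182, 52, 288), (183, 52, 290), (184, 52, 291)]
```

Call:
{"fn": "send_rows", "kwargs": {
  "increments": [
    {"dx": 0.8, "dy": 0, "dz": 2.8, "rx": 0, "ry": 0, "rz": 0, "jaw": 1},
    {"dx": 0, "dy": 0, "dz": 0, "rx": 0, "ry": 0, "rz": 0, "jaw": 1},
    {"dx": 0, "dy": 0, "dz": 0, "rx": 0, "ry": 0, "rz": 0, "jaw": 1}
  ]
}}

```text
clock: 16.75
ee_pos: [0.6119, 0.116, 0.136]
ee_rot: [0.636, 0.772, 0.001, 0.002]
wrist_force: [2.5, 0.6, 5.5]
grip_width: 0.0185
grasp_force: 59.5
```

Next is the clockwise sweep (+rz) in stages, watching torque.

Call:
{"fn": "send_rows", "kwargs": {
  "increments": [
    {"dx": 0, "dy": 0, "dz": 0, "rx": 0, "ry": 0, "rz": 5, "jaw": 1},
    {"dx": 0, "dy": 0, "dz": 0, "rx": 0, "ry": 0, "rz": 5, "jaw": 1},
    {"dx": 0, "dy": 0, "dz": 0, "rx": 0, "ry": 0, "rz": 5, "jaw": 1},
    {"dx": 0, "dy": 0, "dz": 0, "rx": 0, "ry": 0, "rz": 5, "jaw": 1},
    {"dx": 0, "dy": 0, "dz": 0, "rx": 0, "ry": 0, "rz": 5, "jaw": 1},
    {"dx": 0, "dy": 0, "dz": 0, "rx": 0, "ry": 0, "rz": 5, "jaw": 1},
    {"dx": 0, "dy": 0, "dz": 0, "rx": 0, "ry": 0, "rz": 0, "jaw": 1}
  ]
}}

```text
clock: 17.45
ee_pos: [0.6119, 0.116, 0.136]
ee_rot: [0.814, 0.581, 0.002, 0.001]
wrist_force: [2.2, 1.2, 5.9]
grip_width: 0.0184
grasp_force: 60.2
```

```bash
cat > st.py <<'E'
from h import *
s=get_state();m=R.from_quat(s["ee_rot"]).as_matrix()
print(s["clock"],s["ee_pos"].round(4),s["wrist_force"].round(1),"T",s["wrist_torque"].round(3),"yaw",np.degrees(np.arctan2(m[1,1],m[0,1])).round(1),"tilt",np.degrees(np.arccos(-m[2,2])).round(2),s["q"][5].round(2))
E
python3 st.py
```

```text
17.45 [0.6119 0.116  0.136 ] [2.2 1.2 5.9] T [ 0.167 -0.273  0.026] yaw -19.0 tilt 0.25 0.43
```

Call:
{"fn": "send_rows", "kwargs": {
  "increments": [
    {"dx": 0, "dy": 0, "dz": 0, "rx": 0, "ry": 0, "rz": 5, "jaw": 1},
    {"dx": 0, "dy": 0, "dz": 0, "rx": 0, "ry": 0, "rz": 5, "jaw": 1},
    {"dx": 0, "dy": 0, "dz": 0, "rx": 0, "ry": 0, "rz": 5, "jaw": 1},
    {"dx": 0, "dy": 0, "dz": 0, "rx": 0, "ry": 0, "rz": 0, "jaw": 1}
  ]
}}

```text
clock: 17.85
ee_pos: [0.6118, 0.116, 0.136]
ee_rot: [0.883, 0.469, 0.002, 0.001]
wrist_force: [1.2, 1.5, 6.1]
grip_width: 0.0185
grasp_force: 60.4
```

```bash
python3 st.py
```

```text
17.85 [0.6118 0.116  0.136 ] [1.2 1.5 6.1] T [ 0.062 -0.199  0.073] yaw -34.0 tilt 0.24 0.7
```

Call:
{"fn": "send_rows", "kwargs": {
  "increments": [
    {"dx": 0, "dy": 0, "dz": 0, "rx": 0, "ry": 0, "rz": 5, "jaw": 1},
    {"dx": 0, "dy": 0, "dz": 0, "rx": 0, "ry": 0, "rz": 5, "jaw": 1},
    {"dx": 0, "dy": 0, "dz": 0, "rx": 0, "ry": 0, "rz": 5, "jaw": 1},
    {"dx": 0, "dy": 0, "dz": 0, "rx": 0, "ry": 0, "rz": 0, "jaw": 1}
  ]
}}

```text
clock: 18.25
ee_pos: [0.6118, 0.116, 0.136]
ee_rot: [0.937, 0.35, 0.002, 0.001]
wrist_force: [0.7, 1.5, 5.7]
grip_width: 0.0182
grasp_force: 60.4
```

```bash
python3 st.py
```

```text
18.25 [0.6118 0.116  0.136 ] [0.7 1.5 5.7] T [ 0.132 -0.211  0.071] yaw -49.0 tilt 0.24 0.96
```

Call:
{"fn": "send_rows", "kwargs": {
  "increments": [
    {"dx": 0, "dy": 0, "dz": 0, "rx": 0, "ry": 0, "rz": 5, "jaw": 1},
    {"dx": 0, "dy": 0, "dz": 0, "rx": 0, "ry": 0, "rz": 5, "jaw": 1},
    {"dx": 0, "dy": 0, "dz": 0, "rx": 0, "ry": 0, "rz": 0, "jaw": 1}
  ]
}}

```text
clock: 18.55
ee_pos: [0.6119, 0.116, 0.1361]
ee_rot: [0.964, 0.267, 0.002, 0.001]
wrist_force: [2.3, 2.4, 5.9]
grip_width: 0.0185
grasp_force: 61.6
```

```bash
python3 st.py
```

```text
18.55 [0.6119 0.116  0.1361] [2.3 2.4 5.9] T [ 0.112 -0.217  0.194] yaw -59.0 tilt 0.26 1.13
```

Call:
{"fn": "send_rows", "kwargs": {
  "increments": [
    {"dx": 0, "dy": 0, "dz": 0, "rx": 0, "ry": 0, "rz": 5, "jaw": 1},
    {"dx": 0, "dy": 0, "dz": 0, "rx": 0, "ry": 0, "rz": 0, "jaw": 1},
    {"dx": 0, "dy": 0, "dz": 0, "rx": 0, "ry": 0, "rz": 0, "jaw": 1}
  ]
}}

```text
clock: 18.85
ee_pos: [0.6123, 0.116, 0.1361]
ee_rot: [0.974, 0.227, 0.003, 0.001]
wrist_force: [4.1, 0.3, 4.5]
grip_width: 0.0185
grasp_force: 66.0
```

```bash
python3 st.py
```

```text
18.85 [0.6123 0.116  0.1361] [4.1 0.3 4.5] T [ 0.093 -0.513  0.562] yaw -63.8 tilt 0.31 1.21
```

The torque is climbing, so the lever is at its stop. I'll verify the wing angle and mark numerically in the wrist image.

```bash
python3 - <<'E'
from mk import *
c=calibration("wrist");w=read_camera("wrist").max(2)
for a in range(-140,-50,4):
    t=np.radians(a);row=[]
    for r in(.042,.048,.054):
        u=proj([.6119+r*np.cos(t),.1155+r*np.sin(t),.160],c).round().astype(int)
        row.append(int(w[u[1],u[0]]) if 0<=u[0]<640 and 0<=u[1]<400 else -1)
    print(a,row,u)
print([(a,b) for a,b,_,d in profile(.108,.132,(.612,.1157))])
cv2.imwrite("pics/end.png",w)
E
python3 st.py
```

```text
-140 [10, 5, 9] [341 359]
-136 [7, 7, 7] [348 358]
-132 [5, 9, 4] [354 356]
-128 [5, 8, 5] [361 354]
-124 [8, 8, 8] [367 351]
-120 [6, 6, 7] [374 349]
-116 [4, 7, 5] [380 345]
-112 [6, 8, 6] [385 342]
-108 [5, 5, 10] [391 338]
-104 [7, 5, 19] [396 334]
-100 [7, 4, 11] [401 329]
-96 [8, 10, 9] [406 325]
-92 [9, 6, 9] [411 320]
-88 [6, 10, 11] [415 314]
-84 [10, 11, 3] [419 309]
-80 [9, 9, 7] [422 303]
-76 [6, 7, 4] [425 297]
-72 [6, 9, 3] [427 290]
-68 [4, 13, 124] [430 284]
-64 [132, 132, 142] [431 277]
-60 [131, 130, 142] [432 271]
-56 [131, 130, 143] [433 264]
-52 [131, 130, 130] [433 257]
[(108, 5), (109, 5), (110, 5), (111, 5), (112, 4), (113, 4), (114, 4), (115, 4), (116, 4), (117, 4), (118, 4), (119, 4), (120, 4), (121, 4), (122, 5), (123, 10), (124, 23), (125, 37), (126, 48), (127, 52), (128, 53), (129, 52), (130, 52), (131, 52), (132, 52)]
18.95 [0.6123 0.116  0.1361] [ 4.2 -0.3  5.9] T [ 0.077 -0.497  0.476] yaw -63.8 tilt 0.31 1.21
```

```bash
python3 - <<'E'
from mk import *
s=read_camera("scene").max(2);c=calibration("scene");K=np.array(c["mtx"]);P=np.array(c["pose"])
def pj(p):
    q=P[:3,:3].T@(np.array(p)-P[:3,3]);return np.array([K[0,2]+K[0,0]*q[0]/-q[2],K[1,2]-K[1,1]*q[1]/-q[2]])
for a in range(-130,-35,5):
    t=np.radians(a);o=[]
    for r in(.04,.048,.055):
        for z in(.130,.145,.156):
            u=pj([.612+r*np.cos(t),.1155+r*np.sin(t),z]).round().astype(int);o.append(int(s[u[1],u[0]]))
    print(a,o,u)
x=proj
cw=[(a,b,d) for a,b,_,d in profile(.121,.128,(.612,.1157))];print(cw)
u,v=355,180
for r in range(150,200,2): print(r,"".join("#" if k<45 else ("+" if k<90 else ".") for k in s[r,330:395]))
E
```

```text
-130 [73, 162, 197, 19, 167, 72, 180, 111, 78] [344 163]
-125 [2, 170, 186, 20, 167, 97, 189, 167, 87] [345 165]
-120 [13, 59, 163, 0, 83, 167, 169, 166, 181] [345 166]
-115 [20, 8, 152, 0, 12, 169, 154, 170, 172] [346 168]
-110 [16, 9, 13, 14, 18, 73, 105, 0, 19] [347 169]
-105 [17, 10, 21, 10, 11, 2, 0, 3, 2] [348 170]
-100 [17, 1, 0, 0, 16, 21, 11, 10, 24] [349 171]
-95 [6, 15, 7, 15, 17, 0, 3, 22, 21] [350 173]
-90 [0, 10, 8, 6, 17, 19, 52, 15, 13] [351 174]
-85 [7, 12, 12, 42, 14, 5, 58, 6, 17] [353 174]
-80 [40, 14, 0, 39, 7, 12, 80, 42, 14] [354 175]
-75 [33, 9, 17, 62, 17, 14, 82, 52, 30] [356 176]
-70 [35, 12, 12, 79, 33, 12, 85, 73, 33] [358 177]
-65 [37, 6, 3, 42, 17, 6, 95, 31, 30] [359 177]
-60 [41, 4, 2, 41, 41, 4, 97, 38, 41] [361 178]
-55 [42, 14, 20, 43, 33, 5, 44, 41, 33] [363 178]
-50 [40, 1, 0, 45, 30, 14, 45, 46, 38] [365 178]
-45 [40, 4, 20, 45, 39, 16, 42, 40, 41] [367 178]
-40 [39, 3, 8, 42, 55, 24, 67, 74, 55] [368 178]
[(121, 4, 228), (122, 4, 229), (123, 10, 229), (124, 24, 230), (125, 37, 231), (126, 48, 231), (127, 52, 232), (128, 53, 233)]
150 ..........
[... 1035 characters left out ...]

180 .................+++.++#+++++#####+##+++++............+++++++++++
182 ..................+++++++++++#++#+###++++..........++++++++++++++
184 ..........................++++++.+####..........++++++++++++++...
186 ............................................++++++++++++++.......
188 ##+......................................+++++++++++++++.........
190 ##++..................................++++++++++++++.............
192 #++++..............................++++++++++++++................
194 ++++#...........................++++++++++++++...................
196 #####........................++++++++++++++......................
198 ####.....................++++++++++++++..........................
```

The scene image shows the wing at about −101°, against −102.6° for fully closed, and the torque jump marks the stop. The 1-pixel shift of the mark matches the 0.4 mm sideways give of the hand, so the mast has not slipped. Total TCP travel is 40.1 mm. I'm handing in.

```bash
python3 -c "
from workcell import *
print(get_state()['clock'],sign_off())"
```

```text
the job is handed in; nothing more can be done
19.05 None
```

The job is handed in at 19.05 s: both seed plugs are seated in the two empty wells, and the gripper still holds the mast at its mark (40.1 mm down) with the lever closed against its stop.

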